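# Take a fluorometer reading at the third gain click

## Robot

A 6-joint arm with a two-finger parallel gripper is mounted at the origin on a cart in front of the work surface, level with it; the furniture and walls round the work are solid. World frame = base frame: x ahead of the robot, y to its left, z up, the work surface at z = 0. Lengths are in m, angles in rad, forces in N, time in s.
With the tool pointing down it reaches from about 0.4 to 0.825 m from the base axis. Payload 7 kg.
Tool frame: the origin (TCP) lies on the centre line of the jaws, within the pads' length; the fingertips stand tip_reach ahead of it and the grasp point (between the pads) is the TCP (tip_reach is the distance from the TCP to the fingertips, in m); z points along the fingers, y is the line along which they close (so a half turn about z gives the same grasp; the last joint's range is limited). The gripper opens to 88 mm and grips with 3 to 60 N. Pads are 19 mm wide; open, the fingers measure 130 mm over their backs; the gripper's body (78 mm by 193 mm) begins 47 mm behind the grasp point.
Start: joints at [1.584, 0.359, 0.012, 0, -1.224, -0.288], TCP at [0.183, 0.65, 0.246] pointing down, gripper open.
Joint ranges: [-3.07, 3.07], [-1.43, 2.12], [-1.02, 1.25], [-3.03, 1.67], [-3.05, -0], [-3.03, 3.03]. Speed limits (rad/s): [2.39, 2.39, 3.01, 3.14, 3.14, 3.14].

## Interface

Orientations are given as [roll, pitch, yaw] about the fixed x, y, z axes, in that order (R = Rz(yaw) Ry(pitch) Rx(roll)).
In Python, from station import get_state, grab_frame, calibration, job_done, find_in, mark_of, tip_reach gives the robot as it stands.
- The arm moves only by the shell command python3 -m handwheel 'ROWS' [OPENING] [FORCE]. ROWS is JSON, a list of rows, each an object with "delta_pos": the shift along the world's x, y, z in units of 30 mm (1.0 is 30 mm), a list of three; "dr": the turn, a rotation vector about the world's x, y, z in degrees, a list of three. In form: [{"delta_pos": [tx, ty, tz], "dr": [rx, ry, rz]}, ...]. A call has 1 to 10 rows; each row shifts and turns the commanded pose from where the row before left it; what a row does not reach is not made up. A row lasts 1/10 s, in which the tool goes at most 50 mm and 8.59 degrees, less where a joint would pass 70% of its speed; a pose out of reach is approached as far as the arm can. A call is refused whole if a number of a shift passes 1 or a number of a turn 8.59, either way. A call with a gripper value outside its range is refused whole. OPENING is the closure, from -1 (fully open) to 1 (shut), set as the call begins (- or left out, the last holds). The fingers move at their own pace and stop on an object; FORCE is the grip in N (left out, the last holds). Time passes only in rows, so rows that do not move let the fingers close. It gives the time, the measured TCP pose, the force, the opening and the grip force at its end, in the units of the state.
- get_state(): the state, without advancing time (a new reading comes with each control period).
- grab_frame(name): name is "scene" or "top" or "wrist"; returns the picture (400x640x3 uint8, red, green, blue); there is no depth.
- calibration(name): a dict with "fx", "fy", "cx", "cy" (pixels), "extrinsics" (4x4, takes a point from world to camera coordinates). Camera axes: x right, y down, z forward; pixel columns grow to the right and rows downward; lengths in m; the calibration is good to about 2 mm. A picture is of the moment at which its call begins: read the wrist's pose just before it. calibration takes no time and is no camera call; for the wrist camera it gives the pose at the moment of the call.
- job_done(): hands the job in; it is judged then, once.
Trained networks look in the newest picture that a camera, given by its name, has taken for a name from the list of things; names that differ only in an ending like _2 or _b are one class to them, and where a whole thing is asked for, a point or a joint stands for the part that bears it (a point fixed in the world has none). Each returns a list of dicts, best first, with "conf" (0 to 1); they miss things now and then, are a little off and sometimes report something else, mostly with a low value. They report only what shows in the picture. A call takes as long as a camera call.
- find_in(camera, query): "location" ([column, row] in pixels, amid what is visible of it).
- mark_of(camera, query): "location" ([column, row] in pixels: a listed point, or the origin of a listed thing).
The state is a dict: "t": time; "q": joint angles; "qd": joint speeds; "joint_efforts": joint torques, N m; "eef_pos": TCP position; "ee_rot": TCP orientation; "force": force on the tool from outside, world axes, zero at the start; "moment": the same for the moment, N m; "width": finger opening in m; "gripper_force": force on a finger pad.
Only numpy, scipy, OpenCV 4.12 (cv2) and the standard library are available. Lean on these libraries where they do the work, as an engineer would, in place of code of your own. Each camera call takes 0.05 s, during which the arm holds its last target. There are 200 camera calls.

## Task

Take a reading on the bench fluorometer, whose sample vial is already in its chamber: push the sample chamber's lid fully shut, then slide the gain lever from its left stop to the right through the clicks and leave it resting in the third one, never running past it (more gain overloads the detector, and so does raising the gain with the lid open), and then press the read key right down and let it go. Only push and press, gently, with the closed fingertips or the outside of the fingers; grip nothing, pick nothing up, and leave the vials, bottles and other things on the bench where they are.

Things in the scene. Friction and masses are not known exactly. Their poses are not given: they have to be found in the camera images.
- fluorometer: white bench instrument on a grey base, fixed, 200 mm deep (x), 250 wide (y); origin: centre of its underside, on the bench; x points to its back, y to its left, z up. Flat grey control panel (lever, key) along the front of its top, 86 mm up. Rear left: raised grey sample chamber, 88 x 90 mm, top 100 mm up, with the lid. Rear right: display, its back edge 106 mm up
- lid (a joint): angle of the white sample chamber lid (rad): 0 = shut, flat on the chamber; grows as it opens upward. Starts at 0.45 to 0.85, stays where left (hinge friction 0.05 N m: 1 to 2 N near its front edge moves it). Hinge line along y at the chamber's back: x 86, y 67, z 102 mm in the instrument's frame. Pressing straight down on its sloping outer face 30 to 40 mm in front of the hinge line closes it
- lid_edge (a point): middle of the upper front edge of the lid, 74 mm from the hinge line. The lid is 72 mm front to back, 80 wide, 10 thick, with a small finger lip in front; shut, its upper face is 111 mm above the bench
- gain_lever (a joint): travel of the gain lever (m): 0 = left stop (start), to 0.070 = right stop; it slides along the instrument's -y. Detents every 14 mm: first click 0.014, second 0.028, third 0.042. From each detent the push needed swells to about 4 N at 3.5 mm and fades to nothing half way (7 mm); a little past half way the lever springs ahead of the finger into the next detent. Let go, it settles in the nearest detent
- lever_top (a point): centre of the top of the gain lever, an upright black tab with a white line on top, in a slot of the panel: 20 mm (x) by 10 mm (y), sides clear from 5 to 27 mm above the panel (top 113 mm above the bench). At the left stop it is at x -55, y 82 mm in the instrument's frame. Six dark strokes behind the slot mark the rest places; panel free to its left
- read_key (a joint): how far the read key is pressed (m): 0 = up, 0.006 = right down; it counts as pressed beyond 0.004. It is sprung: about 1 N to start moving, 5 N right down; it comes up by itself.
- key_top (a point): centre of the top of the read key, a square grey key of 23 mm in a raised square bezel of 34 mm (5 mm high) at the right end of the control panel, at x -55, y -80 mm in the instrument's frame; its top stands 16 mm above the panel when up (102 mm above the bench)
- sample_vial: small capped vial, 25 mm across, 60 mm tall, standing in the sample chamber's hole under the lid, its cap just below the chamber's top; origin at its underside; to be left alone
- spare_vial: small capped vial, 25 mm across, 60 mm tall, standing on the bench just in front of the instrument; origin at its underside; to be left alone
- timer: flat lab timer, 62 x 66 x 18 mm, lying on the bench in front of the instrument; to be left alone
- beaker: clear beaker, 78 mm across, 92 mm tall, on the bench to the right; to be left alone
- wash_bottle: squeeze wash bottle with a bent spout, 66 x 100 x 185 mm, on the bench to the right; to be left alone
- bod_bottle_0: stoppered glass bottle, 59 mm across, 140 mm tall, on the bench to the right; to be left alone
- bod_bottle_1: stoppered glass bottle, like the other; to be left alone
- marker_black: black marker pen, 126 mm long, lying at the front edge of the bench; to be left alone

How it is judged:
By the outcome, as a careful person would: the job done as asked, in the order asked, and still so for the second after the job is handed in, with the robot touching nothing.
It also fails if it takes over 58 s, if anything falls off the work surface, if the arm or the gripper's body presses on something with over 40 N, if the wrist force passes 120 N, or if a joint passes its speed limit or range.

## Working session

There is one attempt and no reset: what is moved stays moved. The work goes in short steps, Python scripts to look and compute and a shell command to move; the robot and the scene stay as the last step left them, time stands still between calls to the robot, and variables do not carry over. Pictures are saved under pics/ and viewed, at most 10 in all, crops included, and the job is handed in when it is done.

```bash
mkdir -p pics; cat > h.py <<'E'
import numpy as np,cv2
from station import *
def px(cam,P):
    c=calibration(cam);p=np.array(c["extrinsics"])@np.append(P,1);return np.array([c["fx"]*p[0]/p[2]+c["cx"],c["fy"]*p[1]/p[2]+c["cy"]])
def ray(cam,uv,z):
    c=calibration(cam);E=np.array(c["extrinsics"]);R=E[:3,:3];o=-R.T@E[:3,3]
    d=R.T@np.array([(uv[0]-c["cx"])/c["fx"],(uv[1]-c["cy"])/c["fy"],1]);return o+d*(z-o[2])/d[2]
E
python3 - <<'E'
from h import *
print(get_state(),tip_reach() if callable(tip_reach) else tip_reach)
ims=[]
for c in("scene","top"):
    im=grab_frame(c);cv2.imwrite(f"pics/{c}0.png",im[:,:,::-1])
    for q,z in(("lid_edge",.15),("lever_top",.113),("key_top",.102),("fluorometer",0),("spare_vial",0),("timer",0)):
        for r in mark_of(c,q)[:2]: print(c,q,np.round(r["location"],1),round(r["conf"],2),ray(c,r["location"],z).round(4))
E
```

```text
{'t': 0.0, 'q': array([ 1.58410921e+00,  3.59347897e-01,  1.10839253e-02, -3.24928755e-04,
       -1.22411927e+00, -2.88083229e-01]), 'qd': array([ 8.26069012e-04,  1.41826372e-03, -2.84955746e-04, -1.33090233e-03,
       -1.88553395e-05, -1.26542335e-03]), 'joint_efforts': array([ 6.21360687e-04, -5.82716238e+01,  2.93050647e+01,  6.99710146e+00,
        7.03025493e-03, -1.55522353e-04]), 'eef_pos': array([0.18306358, 0.64923302, 0.24466334]), 'ee_rot': array([ 3.13998435e+00, -1.58034176e-04, -2.74880859e-01]), 'force': array([-0.12875746, -1.00582267,  0.35490338]), 'moment': array([-0.00442879, -0.05426189,  0.00314178]), 'gripper_force': 0.0, 'width': 0.08801395432573213} 0.019
scene lid_edge [312.2 139.6] 0.55 [ 0.5573 -0.0077  0.15  ]
scene lever_top [287.2 162.3] 0.46 [ 4.741e-01 -3.000e-04  1.130e-01]
scene key_top [338.2 190.6] 0.41 [ 0.5015 -0.1649  0.102 ]
scene fluorometer [326.9 193.9] 0.73 [ 0.5515 -0.0713  0.    ]
scene spare_vial [309.2 233.7] 0.66 [ 0.4146 -0.1513  0.    ]
scene timer [263.8 213.2] 0.87 [ 0.3741 -0.0119  0.    ]
top lid_edge [272.5 177.1] 0.64 [ 0.5565 -0.0054  0.15  ]
top lever_top [273.6 215.2] 0.56 [ 0.465  -0.0078  0.113 ]
top key_top [336.3 203.5] 0.45 [ 0.5009 -0.1678  0.102 ]
top key_top [444.2 246.4] 0.38 [ 0.3969 -0.4469  0.102 ]
top fluorometer [302.7 195.3] 0.58 [ 0.5364 -0.0754  0.    ]
top spare_vial [324.6 236.7] 0.57 [ 0.4206 -0.1404  0.    ]
top timer [273.  255.3] 0.69 [0.3653 0.0019 0.    ]
```

View image.

```bash
python3 - <<'E'
import cv2
a=cv2.imread("pics/top0.png")[130:290,210:400];b=cv2.imread("pics/scene0.png")[100:260,220:400]
cv2.imwrite("pics/c0.png",cv2.hconcat([cv2.resize(a,(400,337)),cv2.resize(b,(380,337))]))
E
```

```text
(no output)
```

View pics/c0.png

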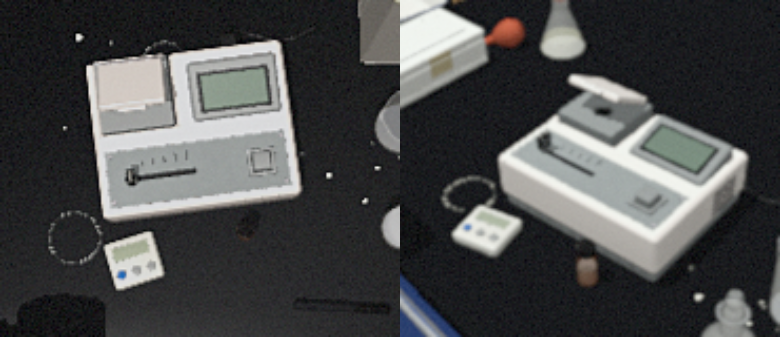

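```bash
cat >> h.py <<'E'
from scipy.optimize import least_squares
def local(p,P): # instrument -> world
    c,s=np.cos(p[2]),np.sin(p[2]);return np.array([p[0]+c*P[0]-s*P[1],p[1]+s*P[0]+c*P[1],P[2]])
def lidpt(a,r=.074,t=.009): return np.array([.086-r*np.cos(a)+t*np.sin(a),.067,.102+r*np.sin(a)+t*np.cos(a)])
def lev(d=0): return np.array([-.055,.082-d,.113])
KEY=np.array([-.055,-.080,.102])
E
python3 - <<'E'
from h import *
obs=[("scene","e",(312.2,139.6)),("scene","l",(287.2,162.3)),("scene","k",(338.2,190.6)),("top","e",(272.5,177.1)),("top","l",(273.6,215.2)),("top","k",(336.3,203.5))]
def f(p): return np.concatenate([px(c,local(p,{"e":lidpt(p[3]),"l":lev(),"k":KEY}[n]))-uv for c,n,uv in obs])
r=least_squares(f,[.54,-.07,.15,.6],loss="soft_l1");p=r.x;print(p,f(p).round(1))
# corner overlay
im=cv2.imread("pics/top0.png");im2=cv2.imread("pics/scene0.png")
for I,c in((im,"top"),(im2,"scene")):
    for P in((-.1,.125,.086),(-.1,-.125,.086),(.1,-.125,.086),(.1,.125,.086),tuple(lidpt(p[3])),tuple(lev()),tuple(KEY)):
        cv2.circle(I,tuple(int(round(v*16)) for v in px(c,local(p,np.array(P)))),16,(0,0,255),-1,shift=4)
a=im[130:290,210:400];b=im2[100:260,220:400]
cv2.imwrite("pics/c1.png",cv2.hconcat([cv2.resize(a,(400,337)),cv2.resize(b,(380,337))]))
for q in("wash_bottle","beaker","bod_bottle_0","sample_vial"):
    for x in mark_of("top",q)[:2]: print(q,x["conf"],ray("top",x["location"],0))
E
```

```text
[ 0.53903436 -0.07747982  0.19327595  0.60372068] [-0.9 -0.5  0.3  2.   0.2  0.5  0.2  0.2 -0.  -1.7 -0.5  0.2]
wash_bottle 0.61 [ 0.39605374 -0.47704163  0.        ]
beaker 0.61 [ 0.55370912 -0.35063764  0.        ]
bod_bottle_0 0.88 [ 0.5494403  -0.45213214  0.        ]
bod_bottle_0 0.69 [ 0.42836634 -0.35897522  0.        ]
```

View pics/c1.png

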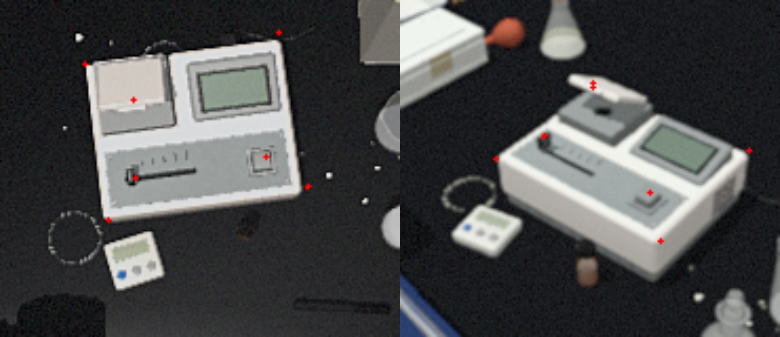

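```bash
python3 -m handwheel '[{"delta_pos":[1,-0.7,0.5],"dr":[0,0,3]},{"delta_pos":[1,-1,0.5],"dr":[0,0,3]},{"delta_pos":[1,-1,0.5],"dr":[0,0,3]},{"delta_pos":[1,-1,0.5],"dr":[0,0,3]},{"delta_pos":[1,-1,0],"dr":[0,0,3]},{"delta_pos":[1,-1,0],"dr":[0,0,3]},{"delta_pos":[1,-1,0],"dr":[0,0,3]},{"delta_pos":[1,-1,0],"dr":[0,0,3]},{"delta_pos":[0,-1,0],"dr":[0,0,0]},{"delta_pos":[0,-1,0],"dr":[0,0,0]}]' 1 10
python3 -m handwheel '[{"delta_pos":[0,-1,0],"dr":[0,0,0]},{"delta_pos":[0,-1,0],"dr":[0,0,0]},{"delta_pos":[0,-1,0],"dr":[0,0,0]},{"delta_pos":[0,-1,0],"dr":[0,0,0]},{"delta_pos":[0,-1,0],"dr":[0,0,0]},{"delta_pos":[0,-1,0],"dr":[0,0,0]},{"delta_pos":[0,-1,0],"dr":[0,0,0]},{"delta_pos":[0,-1,0],"dr":[0,0,0]},{"delta_pos":[0,-1,0],"dr":[0,0,0]},{"delta_pos":[0,-1,0],"dr":[0,0,0]}]'
python3 -m handwheel '[{"delta_pos":[0,-1,0],"dr":[0,0,0]},{"delta_pos":[0,-0.5,0],"dr":[0,0,0]},{"delta_pos":[0,0,0],"dr":[0,0,0]},{"delta_pos":[0,0,0],"dr":[0,0,0]},{"delta_pos":[0,0,0],"dr":[0,0,0]}]'
python3 - <<'E'
from h import *
s=get_state();print(s["eef_pos"],s["ee_rot"],s["width"],s["force"])
cal=calibration("wrist");import json
im=grab_frame("wrist");cv2.imwrite("pics/w0.png",im[:,:,::-1])
for q,z in(("lid_edge",.15),("lever_top",.113),("key_top",.102),("fluorometer",0)):
  for r in mark_of("wrist",q)[:2]: print(q,np.round(r["location"],1),round(r["conf"],2),ray("wrist",r["location"],z).round(4))
E
```

```text
t: 1.9
eef_pos: [0.4239, 0.3571, 0.3052]
ee_rot: [3.141, 0.0, 0.143]
force: [0.4, -0.4, 0.8]
width: 0.0134
gripper_force: 0.0
t: 2.9
eef_pos: [0.4229, 0.0574, 0.3059]
ee_rot: [-3.141, -0.001, 0.144]
force: [-0.1, -0.5, -0.4]
width: 0.0003
gripper_force: 0.0
t: 3.4
eef_pos: [0.4233, 0.0142, 0.3056]
ee_rot: [-3.141, -0.0, 0.144]
force: [-0.2, 0.5, -0.1]
width: 0.0002
gripper_force: 0.0
[0.42326069 0.01415671 0.30563988] [-3.14137856e+00 -2.62548572e-04  1.44395646e-01] 0.00023932484649325192 [-0.20209872  0.4787724  -0.05350958]
lid_edge [370.1  36. ] 0.77 [ 0.5525 -0.0071  0.15  ]
lever_top [345.6 131.9] 0.58 [ 0.4713 -0.0037  0.113 ]
key_top [506.6 129.6] 0.7 [ 0.4959 -0.1648  0.102 ]
key_top [366.5  36.9] 0.22 [ 0.559  -0.0094  0.102 ]
fluorometer [403.4  77.4] 0.95 [ 0.5367 -0.0741  0.    ]
```

View pics/w0.png

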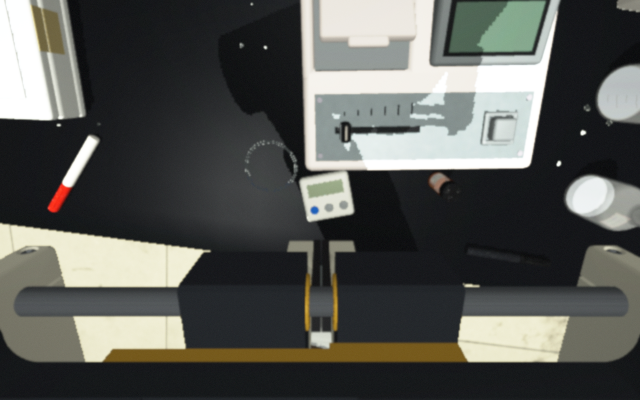

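```bash
python3 - <<'E'
from h import *
obs=[("wrist","e",(370.1,36)),("wrist","l",(345.6,131.9)),("wrist","k",(506.6,129.6)),("scene","e",(312.2,139.6)),("scene","l",(287.2,162.3)),("scene","k",(338.2,190.6)),("top","e",(272.5,177.1)),("top","l",(273.6,215.2)),("top","k",(336.3,203.5))]
def f(p): return np.concatenate([px(c,local(p,{"e":lidpt(p[3]),"l":lev(),"k":KEY}[n]))-uv for c,n,uv in obs])
r=least_squares(f,[.54,-.07,.15,.6],loss="soft_l1");p=r.x;print(p,f(p).round(1))
im=cv2.imread("pics/w0.png");im=cv2.resize(im[0:190,290:570],None,fx=2.8,fy=2.8,interpolation=cv2.INTER_CUBIC)
for P in((-.1,.125,.07),(-.1,-.125,.07),tuple(lidpt(p[3])),tuple(lev()),tuple(KEY),(-.072,-.08,.091),(-.038,-.08,.091),(-.055,-.063,.091),(-.055,-.097,.091)):
    u=(px("wrist",local(p,np.array(P)))-[290,0])*2.8;cv2.circle(im,tuple(int(v) for v in u),2,(0,0,255),-1)
cv2.imwrite("pics/w0c.png",im)
E
```

```text
[ 0.53813038 -0.07739586  0.15643211  0.52195703] [-0.5 -1.1  1.1  0.4  0.2 -0.4 -1.1  1.5  0.2  1.3 -1.5  1.   0.8  1.4
 -1.  -2.4 -1.1  1.7]
```

View pics/w0c.png

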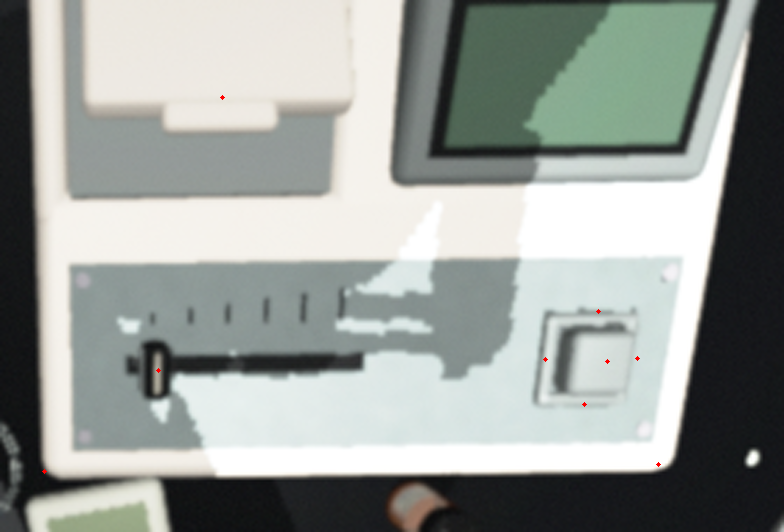

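```bash
python3 -m handwheel '[{"delta_pos":[0.86,-0.1,-0.3],"dr":[0,0,0.7]},{"delta_pos":[0.86,-0.1,-0.4],"dr":[0,0,0]},{"delta_pos":[0.86,-0.1,-0.6],"dr":[0,0,0]},{"delta_pos":[0.86,-0.1,-0.7],"dr":[0,0,0]},{"delta_pos":[0.86,-0.1,-0.7],"dr":[0,0,0]},{"delta_pos":[0.86,-0.1,-0.7],"dr":[0,0,0]},{"delta_pos":[0,0,-0.1],"dr":[0,0,0]},{"delta_pos":[0,0,0],"dr":[0,0,0]},{"delta_pos":[0,0,0],"dr":[0,0,0]}]'
python3 -m handwheel '[{"delta_pos":[0,0,-0.3],"dr":[0,0,0]},{"delta_pos":[0,0,-0.3],"dr":[0,0,0]},{"delta_pos":[0,0,-0.2],"dr":[0,0,0]},{"delta_pos":[0,0,-0.2],"dr":[0,0,0]},{"delta_pos":[0,0,-0.2],"dr":[0,0,0]},{"delta_pos":[0,0,-0.2],"dr":[0,0,0]},{"delta_pos":[0,0,-0.2],"dr":[0,0,0]}]'
```

```text
t: 4.55
eef_pos: [0.5778, -0.0041, 0.201]
ee_rot: [3.141, -0.0, 0.157]
force: [-0.1, 0.6, 1.1]
width: 0.0006
gripper_force: 0.0
t: 5.25
eef_pos: [0.5781, -0.0044, 0.1522]
ee_rot: [3.142, -0.0, 0.156]
force: [-0.6, 0.3, 1.3]
width: 0.0002
gripper_force: 0.5
```

```bash
python3 -m handwheel '[{"delta_pos":[0,0,-0.15],"dr":[0,0,0]},{"delta_pos":[0,0,-0.15],"dr":[0,0,0]},{"delta_pos":[0,0,-0.15],"dr":[0,0,0]},{"delta_pos":[0,0,-0.1],"dr":[0,0,0]},{"delta_pos":[0,0,-0.1],"dr":[0,0,0]},{"delta_pos":[0,0,0],"dr":[0,0,0]}]'
python3 -m handwheel '[{"delta_pos":[0,0,-0.05],"dr":[0,0,0]},{"delta_pos":[0,0,-0.05],"dr":[0,0,0]},{"delta_pos":[0,0,0],"dr":[0,0,0]}]'
```

```text
t: 5.85
eef_pos: [0.5778, -0.0043, 0.1326]
ee_rot: [-3.142, 0.0, 0.156]
force: [0.6, 0.1, 0.4]
width: 0.0004
gripper_force: 0.0
t: 6.15
eef_pos: [0.578, -0.0043, 0.1303]
ee_rot: [3.142, -0.0, 0.156]
force: [-1.6, -1.2, 2.4]
width: 0.0004
gripper_force: 1.3
```

```bash
python3 -m handwheel '[{"delta_pos":[0,0,-0.04],"dr":[0,0,0]},{"delta_pos":[0,0,0],"dr":[0,0,0]},{"delta_pos":[0,0,0],"dr":[0,0,0]}]'
python3 -m handwheel '[{"delta_pos":[0,0,-0.04],"dr":[0,0,0]},{"delta_pos":[0,0,0],"dr":[0,0,0]},{"delta_pos":[0,0,0],"dr":[0,0,0]}]'
```

```text
t: 6.45
eef_pos: [0.5781, -0.0044, 0.1302]
ee_rot: [3.141, -0.001, 0.157]
force: [-5.1, 0.7, 11.6]
width: 0.0004
gripper_force: 5.7
t: 6.75
eef_pos: [0.5781, -0.0044, 0.13]
ee_rot: [3.141, -0.001, 0.157]
force: [-8.4, 2.5, 19.4]
width: 0.0006
gripper_force: 9.9
```

```bash
python3 -m handwheel '[{"delta_pos":[0,0,0.4],"dr":[0,0,0]},{"delta_pos":[0,0,0.8],"dr":[0,0,0]},{"delta_pos":[-0.4,0,0.8],"dr":[0,0,0]},{"delta_pos":[-0.8,0.3,0.4],"dr":[0,0,0]},{"delta_pos":[-0.8,0.3,0],"dr":[0,0,0]},{"delta_pos":[-0.8,0.3,0],"dr":[0,0,0]},{"delta_pos":[-0.8,0.3,0],"dr":[0,0,0]},{"delta_pos":[-0.17,0.03,-0.3],"dr":[0,0,0]},{"delta_pos":[0,0,-0.6],"dr":[0,0,0]},{"delta_pos":[0,0,-0.6],"dr":[0,0,0]}]'
python3 -m handwheel '[{"delta_pos":[0,0,-0.4],"dr":[0,0,0]},{"delta_pos":[0,0,-0.2],"dr":[0,0,0]},{"delta_pos":[0,0,0],"dr":[0,0,0]},{"delta_pos":[0,0,0],"dr":[0,0,0]}]'
python3 - <<'E'
from h import *
s=get_state();print(s["eef_pos"],s["force"])
im=grab_frame("wrist")[:,:,::-1].copy()
P=[.538,-.0775,.156]
cv2.imwrite("pics/w1.png",im)
print(px("wrist",local(P,lev())),px("wrist",s["eef_pos"]-[0,0,.019]))
s2=grab_frame("scene")
print([ (r["location"],r["conf"]) for r in mark_of("scene","lid_edge")], px("scene",local(P,lidpt(0))), px("scene",local(P,lev())))
b=cv2.resize(s2[100:260,220:400,::-1],(720,640))[:400];
cv2.imwrite("pics/s1.png",b)
E
```

```text
t: 7.75
eef_pos: [0.4653, 0.0329, 0.1547]
ee_rot: [-3.141, -0.002, 0.157]
force: [0.0, -0.2, -0.4]
width: 0.0004
gripper_force: 0.0
t: 8.15
eef_pos: [0.4653, 0.0326, 0.137]
ee_rot: [3.141, -0.0, 0.156]
force: [-0.5, -0.2, 1.1]
width: 0.0005
gripper_force: 0.0
[0.46533481 0.03260915 0.13700074] [-0.53638217 -0.16628292  1.09232444]
[390.74834891 253.14187215] [319.91871465 256.93130506]
[([307.6, 155.0], 0.78)] [308.10208479 154.4488153 ] [287.37130928 163.57934366]
```

View pics/w1.png

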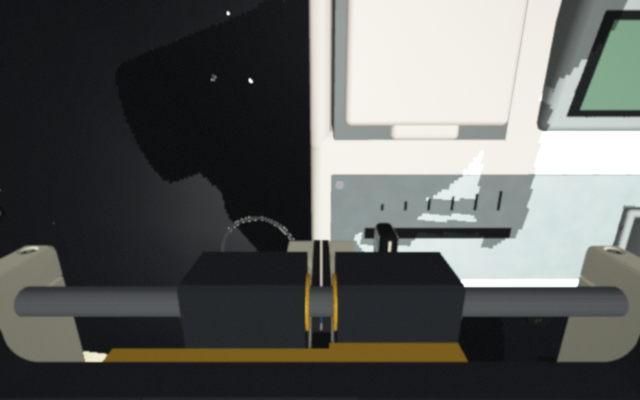

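View pics/s1.png

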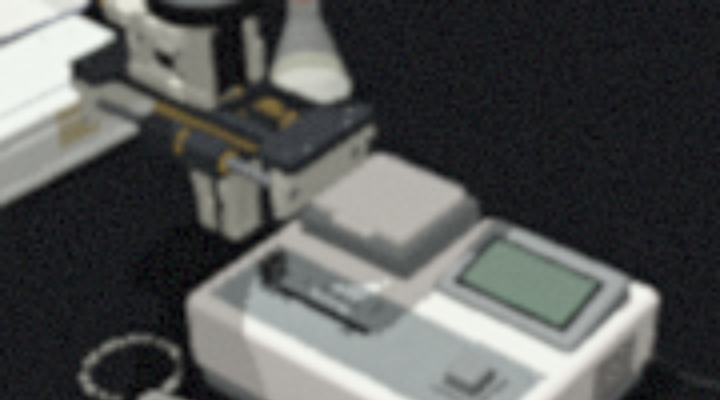

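```bash
python3 -m handwheel '[{"delta_pos":[0,0,-0.3],"dr":[0,0,0]},{"delta_pos":[0,0,-0.3],"dr":[0,0,0]},{"delta_pos":[0,0,-0.17],"dr":[0,0,0]},{"delta_pos":[0.02,-0.1,0],"dr":[0,0,0]},{"delta_pos":[0.02,-0.1,0],"dr":[0,0,0]},{"delta_pos":[0.01,-0.1,0],"dr":[0,0,0]},{"delta_pos":[0,0,0],"dr":[0,0,0]},{"delta_pos":[0,0,0],"dr":[0,0,0]}]'
python3 -m handwheel '[{"delta_pos":[0.005,-0.033,0],"dr":[0,0,0]},{"delta_pos":[0.005,-0.033,0],"dr":[0,0,0]},{"delta_pos":[0,0,0],"dr":[0,0,0]}]'
python3 -m handwheel '[{"delta_pos":[0.005,-0.033,0],"dr":[0,0,0]},{"delta_pos":[0.005,-0.033,0],"dr":[0,0,0]},{"delta_pos":[0,0,0],"dr":[0,0,0]}]'
```

```text
t: 9.1
eef_pos: [0.4665, 0.0234, 0.1138]
ee_rot: [-3.141, -0.0, 0.156]
force: [0.3, -0.0, -0.2]
width: 0.0005
gripper_force: 0.0
t: 9.4
eef_pos: [0.4667, 0.0215, 0.1136]
ee_rot: [-3.142, -0.0, 0.156]
force: [0.5, -0.9, 0.0]
width: 0.0009
gripper_force: 0.0
t: 9.7
eef_pos: [0.467, 0.0195, 0.1135]
ee_rot: [3.142, 0.0, 0.156]
force: [0.8, -0.3, 0.1]
width: 0.0007
gripper_force: 0.0
```

```bash
for i in 1; do python3 -m handwheel '[{"delta_pos":[0.005,-0.033,0],"dr":[0,0,0]},{"delta_pos":[0,0,0],"dr":[0,0,0]}]'; done
python3 -m handwheel '[{"delta_pos":[0.005,-0.033,0],"dr":[0,0,0]},{"delta_pos":[0,0,0],"dr":[0,0,0]}]'
python3 -m handwheel '[{"delta_pos":[0.005,-0.033,0],"dr":[0,0,0]},{"delta_pos":[0,0,0],"dr":[0,0,0]}]'
python3 -m handwheel '[{"delta_pos":[0.005,-0.033,0],"dr":[0,0,0]},{"delta_pos":[0,0,0],"dr":[0,0,0]}]'
```

```text
t: 9.9
eef_pos: [0.4671, 0.0185, 0.1136]
ee_rot: [-3.142, 0.0, 0.156]
force: [-0.3, 0.3, 0.7]
width: 0.0005
gripper_force: 0.0
t: 10.1
eef_pos: [0.4673, 0.0175, 0.1135]
ee_rot: [-3.142, 0.0, 0.156]
force: [-0.5, 0.6, 0.0]
width: 0.0004
gripper_force: 0.0
t: 10.3
eef_pos: [0.4674, 0.0166, 0.1136]
ee_rot: [-3.142, -0.0, 0.156]
force: [-0.2, 0.4, 0.2]
width: 0.0005
gripper_force: 0.2
t: 10.5
eef_pos: [0.4676, 0.0157, 0.1135]
ee_rot: [-3.141, -0.0, 0.156]
force: [-1.2, 2.8, 0.2]
width: 0.0003
gripper_force: 0.9
```

```bash
python3 -m handwheel '[{"delta_pos":[0.005,-0.033,0],"dr":[0,0,0]},{"delta_pos":[0,0,0],"dr":[0,0,0]}]'
python3 -m handwheel '[{"delta_pos":[0.005,-0.033,0],"dr":[0,0,0]},{"delta_pos":[0,0,0],"dr":[0,0,0]}]'
python3 -m handwheel '[{"delta_pos":[0.005,-0.033,0],"dr":[0,0,0]},{"delta_pos":[0,0,0],"dr":[0,0,0]}]'
python3 -m handwheel '[{"delta_pos":[0.005,-0.033,0],"dr":[0,0,0]},{"delta_pos":[0,0,0],"dr":[0,0,0]}]'
python3 -m handwheel '[{"delta_pos":[0.005,-0.033,0],"dr":[0,0,0]},{"delta_pos":[0,0,0],"dr":[0,0,0]}]'
python3 -m handwheel '[{"delta_pos":[0.005,-0.033,0],"dr":[0,0,0]},{"delta_pos":[0,0,0],"dr":[0,0,0]}]'
```

```text
t: 10.7
eef_pos: [0.4678, 0.0147, 0.1136]
ee_rot: [-3.141, -0.0, 0.156]
force: [-1.8, 2.8, 0.9]
width: 0.0005
gripper_force: 1.5
t: 10.9
eef_pos: [0.4679, 0.0138, 0.1136]
ee_rot: [-3.141, -0.0, 0.156]
force: [-1.1, 3.9, 0.4]
width: 0.0005
gripper_force: 2.0
t: 11.1
eef_pos: [0.4681, 0.0127, 0.1136]
ee_rot: [-3.142, -0.0, 0.156]
force: [-0.0, 4.4, -0.5]
width: 0.0004
gripper_force: 2.0
t: 11.3
eef_pos: [0.4682, 0.0115, 0.1136]
ee_rot: [3.141, 0.0, 0.156]
force: [-0.1, 2.6, -0.6]
width: 0.0006
gripper_force: 1.4
t: 11.5
eef_pos: [0.4684, 0.0103, 0.1136]
ee_rot: [3.141, 0.0, 0.156]
force: [0.1, 1.2, 0.3]
width: 0.0006
gripper_force: 0.3
t: 11.7
eef_pos: [0.4683, 0.0093, 0.1135]
ee_rot: [3.141, 0.0, 0.156]
force: [-0.2, -1.0, 0.2]
width: 0.0005
gripper_force: 0.0
```

```bash
python3 -m handwheel '[{"delta_pos":[0.01,-0.066,0],"dr":[0,0,0]},{"delta_pos":[0.01,-0.066,0],"dr":[0,0,0]},{"delta_pos":[0.01,-0.066,0],"dr":[0,0,0]},{"delta_pos":[0.005,-0.033,0],"dr":[0,0,0]},{"delta_pos":[0.005,-0.033,0],"dr":[0,0,0]},{"delta_pos":[0,0,0],"dr":[0,0,0]}]'
python3 -m handwheel '[{"delta_pos":[0.005,-0.033,0],"dr":[0,0,0]},{"delta_pos":[0.005,-0.033,0],"dr":[0,0,0]},{"delta_pos":[0,0,0],"dr":[0,0,0]}]'
python3 -m handwheel '[{"delta_pos":[0.005,-0.033,0],"dr":[0,0,0]},{"delta_pos":[0,0,0],"dr":[0,0,0]}]'
python3 -m handwheel '[{"delta_pos":[0.005,-0.033,0],"dr":[0,0,0]},{"delta_pos":[0,0,0],"dr":[0,0,0]}]'
python3 -m handwheel '[{"delta_pos":[0.005,-0.033,0],"dr":[0,0,0]},{"delta_pos":[0,0,0],"dr":[0,0,0]}]'
python3 -m handwheel '[{"delta_pos":[0.005,-0.033,0],"dr":[0,0,0]},{"delta_pos":[0,0,0],"dr":[0,0,0]}]'
```

```text
t: 12.3
eef_pos: [0.4697, 0.0018, 0.1135]
ee_rot: [-3.141, 0.0, 0.156]
force: [-0.9, 2.4, 0.7]
width: 0.0007
gripper_force: 0.9
t: 12.6
eef_pos: [0.47, -0.0001, 0.1136]
ee_rot: [-3.141, -0.0, 0.156]
force: [-1.0, 3.8, 0.4]
width: 0.0005
gripper_force: 1.9
t: 12.8
eef_pos: [0.4701, -0.0012, 0.1135]
ee_rot: [-3.141, -0.0, 0.156]
force: [-1.5, 4.0, 0.0]
width: 0.0005
gripper_force: 2.0
t: 13.0
eef_pos: [0.4703, -0.0023, 0.1136]
ee_rot: [3.141, -0.0, 0.156]
force: [-1.2, 2.9, 0.4]
width: 0.0007
gripper_force: 1.4
t: 13.2
eef_pos: [0.4705, -0.0035, 0.1136]
ee_rot: [3.141, 0.0, 0.156]
force: [-1.0, 0.9, 0.3]
width: 0.0004
gripper_force: 0.3
t: 13.4
eef_pos: [0.4706, -0.0045, 0.1136]
ee_rot: [3.141, 0.0, 0.156]
force: [-0.1, 0.2, -0.7]
width: 0.0003
gripper_force: 0.0
```

```bash
python3 -m handwheel '[{"delta_pos":[0.01,-0.066,0],"dr":[0,0,0]},{"delta_pos":[0.01,-0.066,0],"dr":[0,0,0]},{"delta_pos":[0.01,-0.066,0],"dr":[0,0,0]},{"delta_pos":[0.005,-0.033,0],"dr":[0,0,0]},{"delta_pos":[0.005,-0.033,0],"dr":[0,0,0]},{"delta_pos":[0,0,0],"dr":[0,0,0]}]'
python3 -m handwheel '[{"delta_pos":[0.005,-0.033,0],"dr":[0,0,0]},{"delta_pos":[0.005,-0.033,0],"dr":[0,0,0]},{"delta_pos":[0,0,0],"dr":[0,0,0]}]'
python3 -m handwheel '[{"delta_pos":[0.005,-0.033,0],"dr":[0,0,0]},{"delta_pos":[0,0,0],"dr":[0,0,0]}]'
python3 -m handwheel '[{"delta_pos":[0.005,-0.033,0],"dr":[0,0,0]},{"delta_pos":[0,0,0],"dr":[0,0,0]}]'
python3 -m handwheel '[{"delta_pos":[0.005,-0.033,0],"dr":[0,0,0]},{"delta_pos":[0,0,0],"dr":[0,0,0]}]'
```

```text
t: 14.0
eef_pos: [0.4718, -0.0121, 0.1136]
ee_rot: [-3.141, -0.0, 0.156]
force: [-0.7, 1.0, 0.2]
width: 0.0006
gripper_force: 1.0
t: 14.3
eef_pos: [0.4721, -0.0139, 0.1136]
ee_rot: [-3.141, -0.0, 0.156]
force: [-1.7, 3.2, 0.5]
width: 0.0007
gripper_force: 2.0
t: 14.5
eef_pos: [0.4723, -0.015, 0.1136]
ee_rot: [-3.142, -0.0, 0.156]
force: [-1.3, 3.5, -0.3]
width: 0.0003
gripper_force: 2.0
t: 14.7
eef_pos: [0.4724, -0.0162, 0.1136]
ee_rot: [3.141, -0.0, 0.156]
force: [-0.9, 2.9, 0.1]
width: 0.0003
gripper_force: 1.4
t: 14.9
eef_pos: [0.4726, -0.0174, 0.1136]
ee_rot: [3.141, 0.0, 0.156]
force: [-0.0, 0.6, 0.8]
width: 0.0005
gripper_force: 0.3
```

Last nudge, then retreat to the left and up.

```bash
python3 -m handwheel '[{"delta_pos":[0.005,-0.033,0],"dr":[0,0,0]},{"delta_pos":[0,0,0],"dr":[0,0,0]},{"delta_pos":[0,0,0],"dr":[0,0,0]}]'
python3 -m handwheel '[{"delta_pos":[-0.04,0.25,0],"dr":[0,0,0]},{"delta_pos":[-0.04,0.25,0],"dr":[0,0,0]},{"delta_pos":[0,0,0.8],"dr":[0,0,0]},{"delta_pos":[-0.6,0,0.8],"dr":[0,0,0]},{"delta_pos":[-0.8,-0.6,0.6],"dr":[0,0,0]},{"delta_pos":[0,-0.6,0],"dr":[0,0,0]},{"delta_pos":[0,0,0],"dr":[0,0,0]},{"delta_pos":[0,0,0],"dr":[0,0,0]}]'
python3 - <<'E'
from h import *
s=get_state();im=grab_frame("wrist")[:,:,::-1].copy()
P=[.538,-.0775,.156]
for d in(.028,.042,.056): print(d,px("wrist",local(P,lev(d))))
print([(r["location"],r["conf"]) for r in mark_of("wrist","lever_top")],[(r["location"],r["conf"]) for r in mark_of("wrist","key_top")],px("wrist",local(P,KEY)))
cv2.imwrite("pics/w2.png",im)
E
```

```text
t: 15.2
eef_pos: [0.4726, -0.0183, 0.1135]
ee_rot: [3.141, 0.0, 0.156]
force: [-0.9, -0.1, 0.3]
width: 0.0006
gripper_force: 0.0
t: 16.0
eef_pos: [0.4283, -0.0387, 0.1797]
ee_rot: [-3.141, -0.001, 0.156]
force: [0.2, -1.0, -0.1]
width: 0.0004
gripper_force: 0.0
0.028 [322.43725952 151.44414605]
0.042 [345.20200514 151.45009347]
0.056 [367.9676231  151.45604112]
[] [([528.3, 148.4], 0.79)] [530.00081712 148.74084841]
```

View pics/w2.png

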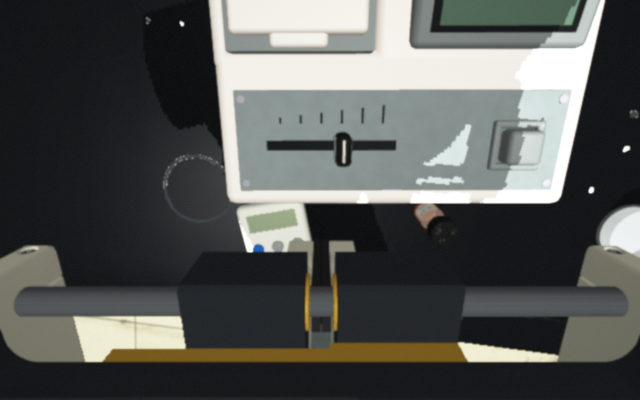

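```bash
python3 -m handwheel '[{"delta_pos":[0.46,-0.84,0],"dr":[0,0,0]},{"delta_pos":[0.45,-0.84,0],"dr":[0,0,0]},{"delta_pos":[0.45,-0.84,0],"dr":[0,0,0]},{"delta_pos":[0.45,-0.83,0],"dr":[0,0,0]},{"delta_pos":[0.45,-0.83,0],"dr":[0,0,0]},{"delta_pos":[0,0,-0.6],"dr":[0,0,0]},{"delta_pos":[0,0,-0.6],"dr":[0,0,0]},{"delta_pos":[0,0,-0.4],"dr":[0,0,0]},{"delta_pos":[0,0,0],"dr":[0,0,0]},{"delta_pos":[0,0,0],"dr":[0,0,0]}]'
python3 -m handwheel '[{"delta_pos":[0,0,-0.1],"dr":[0,0,0]},{"delta_pos":[0,0,-0.1],"dr":[0,0,0]},{"delta_pos":[0,0,-0.1],"dr":[0,0,0]},{"delta_pos":[0,0,-0.1],"dr":[0,0,0]},{"delta_pos":[0,0,-0.05],"dr":[0,0,0]},{"delta_pos":[0,0,0],"dr":[0,0,0]}]'
```

```text
t: 17.15
eef_pos: [0.4964, -0.1642, 0.1317]
ee_rot: [3.141, 0.001, 0.157]
force: [0.2, 0.4, 1.0]
width: 0.0007
gripper_force: 0.0
t: 17.75
eef_pos: [0.4963, -0.1644, 0.1181]
ee_rot: [3.142, -0.0, 0.156]
force: [-0.4, 1.1, 3.4]
width: 0.0005
gripper_force: 1.5
```

```bash
python3 -m handwheel '[{"delta_pos":[0,0,-0.05],"dr":[0,0,0]},{"delta_pos":[0,0,-0.05],"dr":[0,0,0]},{"delta_pos":[0,0,0],"dr":[0,0,0]}]'
python3 -m handwheel '[{"delta_pos":[0,0,-0.03],"dr":[0,0,0]},{"delta_pos":[0,0,-0.03],"dr":[0,0,0]},{"delta_pos":[0,0,0],"dr":[0,0,0]}]'
```

```text
t: 18.05
eef_pos: [0.4963, -0.1644, 0.1153]
ee_rot: [3.141, -0.0, 0.156]
force: [-1.5, 2.0, 5.3]
width: 0.0007
gripper_force: 2.4
t: 18.35
eef_pos: [0.4964, -0.1645, 0.115]
ee_rot: [3.141, -0.001, 0.157]
force: [-6.7, 4.9, 19.7]
width: 0.0007
gripper_force: 9.8
```

Key bottomed (hard stop at 0.115). Release and retreat.

```bash
python3 -m handwheel '[{"delta_pos":[0,0,0.1],"dr":[0,0,0]},{"delta_pos":[0,0,0.2],"dr":[0,0,0]},{"delta_pos":[0,0,0.6],"dr":[0,0,0]},{"delta_pos":[0,0,0.8],"dr":[0,0,0]},{"delta_pos":[-0.6,0.6,0.8],"dr":[0,0,0]},{"delta_pos":[-0.8,0.8,0.8],"dr":[0,0,0]},{"delta_pos":[-0.8,0.8,0.4],"dr":[0,0,0]},{"delta_pos":[0,0,0],"dr":[0,0,0]},{"delta_pos":[0,0,0],"dr":[0,0,0]},{"delta_pos":[0,0,0],"dr":[0,0,0]}]'
python3 - <<'E'
from h import *
s=get_state();print(s["eef_pos"],s["force"]);im=grab_frame("wrist")[:,:,::-1].copy()
P=[.538,-.0775,.156]
print([(q,r["location"],r["conf"]) for q in("lever_top","lid_edge") for r in mark_of("wrist",q)],px("wrist",local(P,lev(.042))),px("wrist",local(P,lidpt(0))))
cv2.imwrite("pics/w3.png",im)
E
```

```text
t: 19.35
eef_pos: [0.4302, -0.0986, 0.2239]
ee_rot: [3.142, 0.001, 0.156]
force: [0.2, 0.6, -0.6]
width: 0.0005
gripper_force: 0.0
[ 0.43015174 -0.09864424  0.223895  ] [ 0.23965892  0.58136654 -0.55413202]
[('lever_top', [260.1, 128.7], 0.55), ('lid_edge', [213.7, 31.7], 0.76), ('lid_edge', [577.7, 83.7], 0.34)] [259.57326376 130.77525165] [214.69617107  30.27548316]
```

View pics/w3.png

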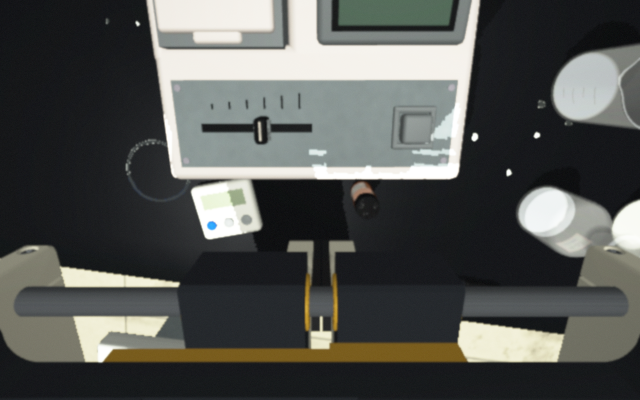

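The picture shows the lid shut (its edge at about 214,31), the lever in the third click (260,129), the key up (417,127) and nothing disturbed.

```bash
python3 -c "
from station import job_done;print(job_done())"
```

```text
the job is handed in; nothing more can be done
None
```

The job is handed in: the lid is fully shut, the gain lever rests in the third click without having passed it, the read key was pressed right down and released, and the arm is clear after about 19 s.

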